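# Index the tube carousel to the pointer by pushing a spoke

## Robot

A 6-joint arm with a two-finger parallel gripper is mounted at the origin on a cart in front of the work surface, level with it; the furniture and walls round the work are solid. World frame = base frame: x ahead of the robot, y to its left, z up, the work surface at z = 0. Lengths are in m, angles in rad, forces in N, time in s.
With the tool pointing down it reaches from about 0.35 to 0.975 m from the base axis. Payload 7.1 kg.
Tool frame: the origin (TCP) lies midway between the tips of the shut fingers; the grasp point (between the pads) lies 19 mm behind it (manip.grip_point_offset is the distance from the TCP to the grasp point, in m); z points along the fingers, y is the direction in which the jaws open and shut (so a half turn about z gives the same grasp; the last joint's range is limited). The gripper opens to 88 mm and grips with 3 to 60 N. Pads are 20 mm wide; open, the fingers measure 115 mm over their backs; the gripper's body (75 mm by 178 mm) begins 61 mm behind the grasp point.
Start: joints at [-1.341, 0.423, 1.63, -0, 1.089, -0.019], TCP at [0.154, -0.606, 0.223] pointing down, gripper open.
Joint ranges: [-3, 3], [-0.9, 2.11], [0.09, 2.58], [-1.31, 4.45], [0.11, 2.69], [-2.54, 2.54]. Speed limits (rad/s): [2.39, 2.39, 3.01, 3.14, 3.14, 3.14].

## Interface

Orientations are given as a rotation vector (axis times angle).
In Python, from bench import sense, imaging, manip gives the robot as it stands.
- The arm moves only by the shell command python3 -m handwheel 'ROWS' [OPENING] [FORCE]. ROWS is a JSON object of lists of equal length, an entry for each row: "offset": the shift along the world's x, y, z as a fraction of full scale, a list of three; "delta_rot": the turn, a rotation vector about the world's x, y, z as a fraction of full scale, a list of three. A call has 1 to 5 rows; each row shifts and turns the commanded pose from where the row before left it; what a row does not reach is not made up. Full scale, the value 1, is 25 cm for a shift and 180 degrees for a turn. A row lasts 1/12 s, in which the tool goes at most 41.7 mm and 7.16 degrees, less where a joint would pass 70% of its speed; a pose out of reach is approached as far as the arm can. A call with a number of a shift or a turn outside -1 to 1 is refused whole. A call with a gripper value outside its range is refused whole. OPENING is the closure, from 0 (fully open) to 1 (shut), set as the call begins (- or left out, the last holds). The fingers move at their own pace and stop on an object; FORCE is the grip in N (left out, the last holds). Time passes only in rows, so rows that do not move let the fingers close. It gives the time, the measured TCP pose, the force and the opening at its end, in the units of the state.
- sense(): the state, without advancing time (a new reading comes with each control period).
- imaging.camera(name): name is "scene" or "top"; returns a dict with "frame" (400x640x3 uint8, blue, green, red), "camera_matrix" (3x3 intrinsics, pixels), "origin" and "rotation" of the camera in the world. Camera axes: x right, y down, z forward; pixel columns grow to the right and rows downward; lengths in m; the calibration is good to about 2 mm. A picture is of the moment at which its call begins. There is no depth.
- manip.finish_job(): hands the job in, once; it reports no verdict.
The state is a dict: "clock": time; "qpos": joint angles; "qvel": joint speeds; "tau": joint torques, N m; "tcp_pos": TCP position; "tool_rot": TCP orientation; "wrist_force": force on the tool from outside, world axes, zero at the start; "moment": the same for the moment, N m; "gripper_width": finger opening in m.
Only numpy, scipy, OpenCV 4.12 (cv2) and the standard library are available. Lean on these libraries where they do the work, as an engineer would, in place of code of your own. Each camera call takes 0.05 s, during which the arm holds its last target.

## Task

Bring the red-capped tube to the blue pointer post: push with a fingertip gently sideways against a spoke of the little tube carousel and turn it, either way round, until the red-capped tube stands right in front of the post, its spoke pointing straight at it. Grasp and lift nothing, do not touch the tubes (all three stay standing in their cups), and leave the jar, the carton and the blue-capped vial where they stand. Then take the hand away, leaving the carousel at rest.

Things in the scene. Friction and masses are not known exactly. Their poses are not given: they have to be found in the camera images.
- carousel: Tube carousel, fixed to the table. White round foot with grey top, 140 mm diameter, 12 mm high; origin on the vertical turning axis, at table height. Above it turns a rotor of three level spokes, 120 degrees apart, round a grey hub (see hub_top). Its direction and that of each spoke can be read from the tubes.
- hub_top (a point): On the turning axis, at the top of the grey hub (radius 17 mm, 34 to 58 mm above the table; a steel stud ends at 62 mm). The aluminium spokes are 10 mm wide and lie 36 to 50 mm above the table, free underneath down to the foot (12 mm); each is bare from 17 to 77 mm from the axis, so its flank is best pushed about 45 to 58 mm out.
- spoke_cup (a point): Centre of the mouth of one of the three cups (not always that of the red-capped tube), 58 mm above the table. A grey cup of 21 mm outer diameter stands at the end of each spoke, its axis 88 mm from the turning axis, 30 to 58 mm above the table; bore 16 mm, 24 mm deep. The tubes' tops are 80 mm above the table.
- carousel_rotor (a joint): Turn of the rotor from its start, rad, growing anticlockwise seen from above; 0 at the start, free for well over a full turn either way. Stays where it is left: friction about 0.05 N m (about 1 N at the middle of a spoke), light, with little coasting.
- pointer_post: Fixed pointer: a white bar lying on the table from the carousel's foot outward (6 mm high, 22 mm wide), carrying an upright blue post, 13 mm thick with a 19 mm wide head, its axis 118 mm from the carousel's axis, 60 mm tall, with a small blue nose at 40 mm height that points at the axis. Its direction varies, roughly on the robot's side. Origin: on the carousel's axis at table height; the post lies along its own -x.
- station (a point): Point 88 mm from the carousel's axis, 34 mm above the table, on the line from the axis to the blue post: where the underside of the red-capped tube shall come to stand.
- red_tube: Loose screw-cap tube with a red cap, 13 mm diameter, 46 mm tall, about 10 g, standing upright in one of the three cups (which cup differs from start to start). Origin: centre of its underside, 34 mm above the table, 88 mm from the carousel's axis; the spoke that carries it runs straight from the axis to it. z up.
- yellow_tube: Loose screw-cap tube with a yellow cap, 13 mm diameter, 46 mm tall, about 10 g, standing upright in one of the three cups (which cup differs from start to start). Origin: centre of its underside, 34 mm above the table, 88 mm from the carousel's axis; the spoke that carries it runs straight from the axis to it. z up.
- green_tube: Loose screw-cap tube with a green cap, 13 mm diameter, 46 mm tall, about 10 g, standing upright in one of the three cups (which cup differs from start to start). Origin: centre of its underside, 34 mm above the table, 88 mm from the carousel's axis; the spoke that carries it runs straight from the axis to it. z up.
- black_jar: Bystander: clear jar with black cap, 43 mm diameter, 72 mm tall, loose, to the left of the carousel. Origin: centre of its underside, z up.
- slide_carton: Bystander: small white and green carton, 55 x 85 x 32 mm high, loose, to the right of the carousel. Origin: centre of its underside, z up.
- blue_vial: Bystander: upright vial with blue cap, 17 mm diameter, 50 mm tall, loose, to the right of the carousel. Origin: centre of its underside, z up.
Mind the look-alikes: they are no part of the job. Leave any pink look-alike of the pointer_post alone.

How it is judged:
At the end, for the whole second after the job is handed in: The red-capped tube stands within 12 mm, horizontally, of the station point in front of the blue post (about 8 degrees of turn), the rotor is at rest, all three tubes stand upright in their cups, and jar, carton and vial stand within 20 mm of where they were (horizontal distance between red_tube and station below 0.012 m and velocity of joint carousel_rotor between -0.05 and 0.05 rad/s and height (world z) of red_tube between 0.028 and 0.044 m and angle between each of red_tube, yellow_tube, green_tube, black_jar, slide_carton, blue_vial's own z axis and vertical below 0.3 rad and horizontal distance between red_tube and carousel between 0.08 and 0.096 m and height (world z) of yellow_tube between 0.028 and 0.044 m and horizontal distance between yellow_tube and carousel between 0.08 and 0.096 m and height (world z) of green_tube between 0.028 and 0.044 m and horizontal distance between green_tube and carousel between 0.08 and 0.096 m and distance of each of black_jar, slide_carton, blue_vial from where it was at the start of the episode below 0.02 m); the robot touches nothing.
It fails at once if a tube is lifted out of or off its cup, or tipped (height (world z) of any of red_tube, yellow_tube, green_tube above 0.046 m or height (world z) of any of red_tube, yellow_tube, green_tube below 0.024 m or angle between any of red_tube, yellow_tube, green_tube's own z axis and vertical above 0.4 rad).
It fails at once if a tube is touched by the robot with more than 1 N (contact force between any of the fingers, the arm and red_tube above 1 N or contact force between any of the fingers, the arm and yellow_tube above 1 N or contact force between any of the fingers, the arm and green_tube above 1 N).
It fails at once if the carousel is pushed roughly (more than 15 N) (contact force between any of the fingers, the arm and carousel above 15 N).
It fails at once if the jar, the carton or the vial is moved more than 20 mm or tipped (distance of any of black_jar, slide_carton, blue_vial from where it was at the start of the episode above 0.02 m or angle between any of black_jar, slide_carton, blue_vial's own z axis and vertical above 0.3 rad).
It also fails if it takes over 48 s, if anything falls off the work surface, if the arm or the gripper's body presses on something with over 40 N, if the wrist force passes 120 N, or if a joint passes its speed limit or range.

## Working session

There is one attempt and no reset: what is moved stays moved. The work goes in short steps, Python scripts to look and compute and a shell command to move; the robot and the scene stay as the last step left them, time stands still between calls to the robot, and variables do not carry over. Pictures are saved under pics/ and viewed, and the job is handed in when it is done.

```bash
mkdir -p pics; ls
python3 - <<'E'
from bench import sense, imaging, manip
import cv2
s=sense();print(s)
for n in("scene","top"):
    c=imaging.camera(n);cv2.imwrite(f"pics/{n}0.png",c["frame"]);print(n,c["camera_matrix"],c["origin"],c["rotation"])
E
```

```text
pics
{'clock': 0.0, 'qpos': array([-1.34099748e+00,  4.23824397e-01,  1.63069661e+00, -6.71934825e-06,
        1.08857980e+00, -1.90110050e-02]), 'qvel': array([-0.0006084 ,  0.00223933, -0.00076704, -0.00017151, -0.00169312,
       -0.00039825]), 'tau': array([ 1.70517782e-03, -5.44614959e+01, -2.73668164e+01,  6.44558505e-02,
        2.27422547e-02, -1.16561046e-04]), 'tcp_pos': array([ 0.15379647, -0.60520831,  0.22190936]), 'tool_rot': array([-3.11582524e+00, -3.89641095e-01,  2.58388702e-04]), 'wrist_force': array([-0.08940173, -0.40053689, -0.90830891]), 'moment': array([-0.03478163,  0.00876159,  0.01662274]), 'gripper_width': 0.08776921079539757}
scene [[415.08262562   0.         313.88217375]
 [  0.         415.08262562 199.6543762 ]
 [  0.           0.           1.        ]] [-0.19669324 -0.54619671  0.48068873] [-1.82918101  0.93940782 -0.59097901]
top [[383.75071123   0.         322.32230982]
 [  0.         383.75071123 203.20435205]
 [  0.           0.           1.        ]] [ 0.39268821 -0.00431366  0.96630233] [-2.18965455  2.12473198 -0.18274363]
```

View pics/scene0.png

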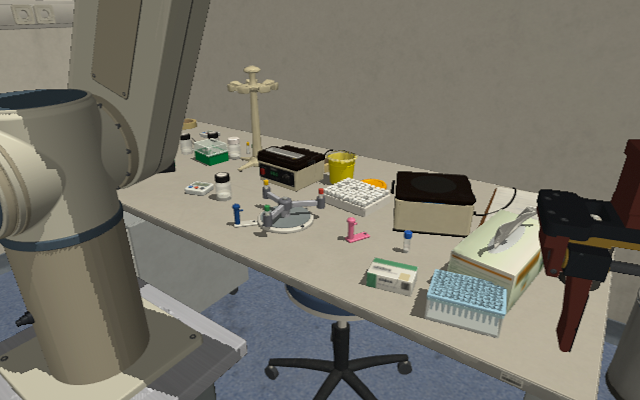

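View pics/top0.png

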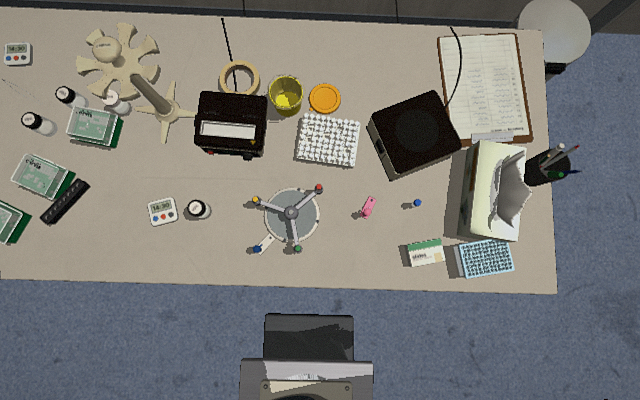

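The top view shows the hub near (290,212), red cap (319,188), yellow (255,200), green (297,248), blue post (257,249), and the pink look-alike at (367,206). Next I'll measure them.

```bash
cat > h.py <<'E'
from bench import sense, imaging, manip
import cv2, numpy as np
from scipy.spatial.transform import Rotation as R
def ray(c,u,v,z):
    d=R.from_rotvec(c["rotation"]).as_matrix() if np.size(c["rotation"])==3 else np.array(c["rotation"])
    d=d@np.linalg.inv(c["camera_matrix"])@[u,v,1]
    o=np.array(c["origin"]);return o+d*(z-o[2])/d[2]
def proj(c,p):
    q=R.from_rotvec(c["rotation"]).as_matrix().T@(np.array(p)-c["origin"])
    q=c["camera_matrix"]@q;return q[:2]/q[2]
RNG={"red":[((0,140,90),(6,255,255)),((174,140,90),(180,255,255))],"yellow":[((18,120,90),(32,255,255))],
"green":[((45,70,50),(85,255,255))],"blue":[((100,130,50),(125,255,255))]}
ZT={"red":.08,"yellow":.08,"green":.08,"blue":.06}
def blobs(c,name,box):
    h=cv2.cvtColor(c["frame"],cv2.COLOR_BGR2HSV);m=0
    for a,b in RNG[name]: m=m|cv2.inRange(h,a,b)
    x0,x1,y0,y1=box;k=np.zeros_like(m);k[y0:y1,x0:x1]=m[y0:y1,x0:x1]
    n,_,st,ce=cv2.connectedComponentsWithStats(k)
    return [(int(st[i,4]),ce[i].round(1).tolist(),st[i,:4].tolist()) for i in range(1,n) if st[i,4]>4]
E
python3 - <<'E'
from h import *
c=imaging.camera("top")
for n in RNG:
    for b in blobs(c,n,(240,345,170,265)): print(n,b,ray(c,*b[1],ZT[n]-(.005)).round(4))
s=imaging.camera("scene")
for n in RNG:
    for b in blobs(s,n,(225,345,170,245)): print("s",n,b,ray(s,*b[1],ZT[n]-.008).round(4))
cv2.imwrite("pics/crop.png",cv2.resize(c["frame"][165:270,235:430],None,fx=4,fy=4,interpolation=cv2.INTER_CUBIC))
E
```

```text
red (19, [318.4, 186.2], [316, 184, 5, 5]) [ 0.5632 -0.0138  0.075 ]
yellow (22, [255.1, 198.9], [253, 197, 5, 5]) [0.5281 0.1334 0.075 ]
green (27, [296.8, 248.0], [294, 246, 6, 5]) [0.4168 0.0316 0.075 ]
blue (43, [256.6, 248.4], [253, 245, 9, 7]) [0.4136 0.1267 0.055 ]
s red (23, [320.6, 190.6], [319, 188, 4, 6]) [ 0.567  -0.0109  0.072 ]
s yellow (182, [336.3, 175.5], [328, 170, 17, 14]) [0.6733 0.0124 0.072 ]
s yellow (24, [265.6, 181.7], [263, 179, 6, 6]) [0.5324 0.1383 0.072 ]
s green (33, [267.1, 207.5], [264, 205, 7, 6]) [0.4204 0.0333 0.072 ]
s blue (95, [236.6, 212.9], [233, 204, 10, 20]) [0.3889 0.1002 0.052 ]
```

View pics/crop.png

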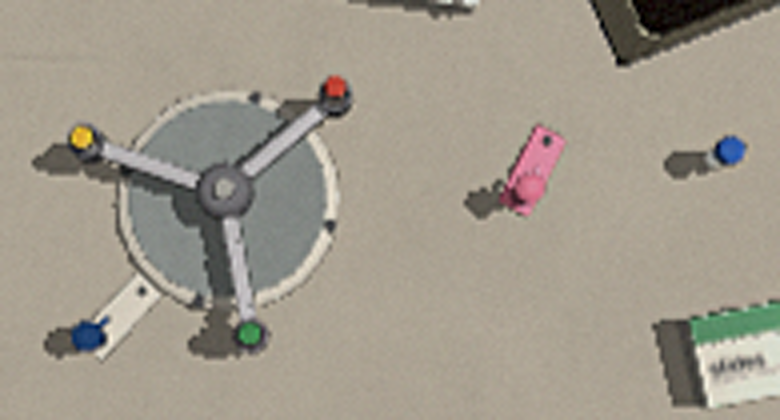

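Carousel axis is about (0.503, 0.050): the caps lie 87–88 mm out and the post 117 mm, which agrees with the description. The red tube is at −47° and the post at 139°, so it needs about 174° clockwise. I'll enter between yellow and the post side at 130°, r = 50 mm, and push the yellow spoke clockwise.

```bash
python3 -m handwheel '{"offset":[[0.03,0.07,0],[0.06,0.14,0],[0.06,0.14,0],[0.06,0.14,0],[0.06,0.14,0]],"delta_rot":[[0,0,0],[0,0,0],[0,0,0],[0,0,0],[0,0,0]]}' 1 20
python3 -m handwheel '{"offset":[[0.06,0.14,0],[0.06,0.14,0],[0.06,0.14,0],[0.06,0.14,0],[0.06,0.14,0]],"delta_rot":[[0,0,0],[0,0,0],[0,0,0],[0,0,0],[0,0,0]]}'
python3 -m handwheel '{"offset":[[0.06,0.14,0],[0.06,0.14,0],[0.06,0.14,0],[0.06,0.14,0],[0.06,0.14,0]],"delta_rot":[[0,0,0],[0,0,0],[0,0,0],[0,0,0],[0,0,0]]}'
python3 -m handwheel '{"offset":[[0.06,0.14,0],[0.06,0.14,0],[0.06,0.14,0],[0.06,0.10,0],[0,0,0]],"delta_rot":[[0,0,0],[0,0,0],[0,0,0],[0,0,0],[0,0,0]]}'
```

```text
clock: 0.62
tcp_pos: [0.2216, -0.4465, 0.2224]
tool_rot: [-3.117, -0.389, 0.0]
wrist_force: [-0.1, -0.0, 0.1]
gripper_width: 0.0581
clock: 1.03
tcp_pos: [0.2966, -0.2716, 0.2228]
tool_rot: [3.117, 0.389, 0.0]
wrist_force: [0.4, -0.6, 0.6]
gripper_width: 0.0248
clock: 1.45
tcp_pos: [0.3717, -0.0964, 0.2229]
tool_rot: [3.117, 0.389, 0.001]
wrist_force: [-0.2, -0.4, 0.1]
gripper_width: 0.0005
clock: 1.87
tcp_pos: [0.434, 0.0354, 0.2231]
tool_rot: [-3.116, -0.396, -0.004]
wrist_force: [0.4, 0.3, 0.4]
gripper_width: 0.0004
```

```bash
python3 -m handwheel '{"offset":[[0.05,0.07,0],[0.05,0.07,0],[0.046,0.073,0],[0,0,-0.15],[0,0,-0.12]],"delta_rot":[[0,0,0],[0,0,0],[0,0,0],[0,0,0],[0,0,0]]}'
python3 -m handwheel '{"offset":[[0,0,-0.03],[0,0,0]],"delta_rot":[[0,0,0],[0,0,0]]}'
python3 - <<'E'
from h import *
for n,b in(("top",(170,290,200,360)),("scene",(130,270,180,360))):
    c=imaging.camera(n);f=c["frame"][b[0]:b[1],b[2]:b[3]]
    cv2.imwrite(f"pics/{n}1.png",cv2.resize(f,None,fx=4,fy=4,interpolation=cv2.INTER_CUBIC))
E
```

```text
clock: 2.28
tcp_pos: [0.4694, 0.0856, 0.1551]
tool_rot: [-3.117, -0.392, -0.006]
wrist_force: [-0.1, -1.4, -0.0]
gripper_width: 0.0002
clock: 2.45
tcp_pos: [0.4659, 0.0843, 0.1458]
tool_rot: [3.117, 0.389, -0.009]
wrist_force: [-0.7, -0.2, 0.8]
gripper_width: 0.0003
```

View pics/scene1.png

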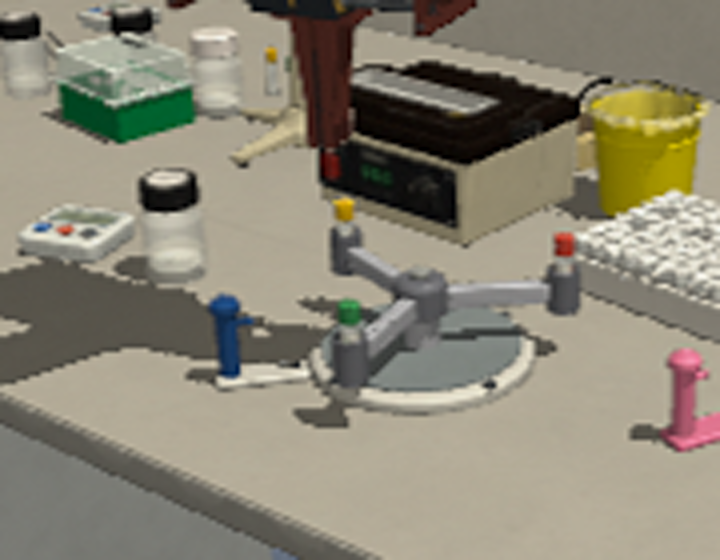

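View pics/top1.png

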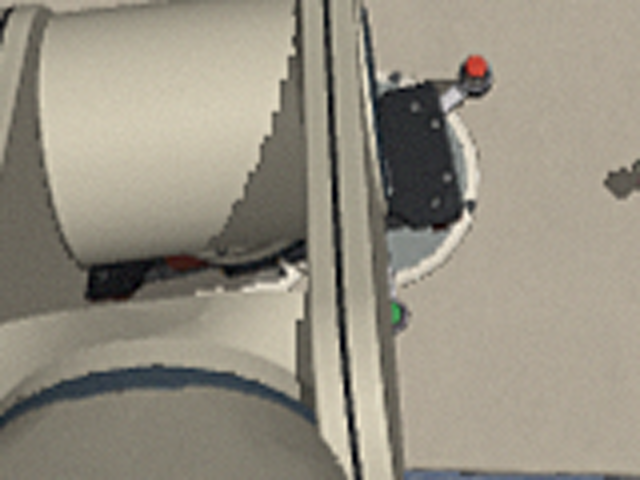

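```bash
python3 -m handwheel '{"offset":[[0,0,-0.1],[0,0,-0.12],[0,0,-0.12],[0,0,-0.1],[0,0,-0.03]],"delta_rot":[[0,0,0],[0,0,0],[0,0,0],[0,0,0],[0,0,0]]}'
python3 -m handwheel '{"offset":[[0,0,0],[0,0,0]],"delta_rot":[[0,0,0],[0,0,0]]}'
python3 - <<'E'
from h import *
for n,b in(("scene",(130,270,180,360)),):
    c=imaging.camera(n);f=c["frame"][b[0]:b[1],b[2]:b[3]]
    cv2.imwrite(f"pics/{n}2.png",cv2.resize(f,None,fx=4,fy=4,interpolation=cv2.INTER_CUBIC))
print(sense()["tcp_pos"])
C=np.array([.5027,.0504])
for a in range(130,-100,-10): print(a,(C+.05*np.array([np.cos(np.radians(a)),np.sin(np.radians(a))])).round(4),end=" ")
E
```

```text
clock: 2.97
tcp_pos: [0.4676, 0.0847, 0.0291]
tool_rot: [3.117, 0.389, -0.002]
wrist_force: [-1.0, 0.4, 0.0]
gripper_width: 0.0003
clock: 3.13
tcp_pos: [0.4691, 0.085, 0.0315]
tool_rot: [-3.117, -0.389, -0.003]
wrist_force: [1.4, -0.4, 0.1]
gripper_width: 0.0005
[0.46939232 0.0851145  0.03188074]
130 [0.4706 0.0887] 120 [0.4777 0.0937] 110 [0.4856 0.0974] 100 [0.494  0.0996] 90 [0.5027 0.1004] 80 [0.5114 0.0996] 70 [0.5198 0.0974] 60 [0.5277 0.0937] 50 [0.5348 0.0887] 40 [0.541  0.0825] 30 [0.546  0.0754] 20 [0.5497 0.0675] 10 [0.5519 0.0591] 0 [0.5527 0.0504] -10 [0.5519 0.0417] -20 [0.5497 0.0333] -30 [0.546  0.0254] -40 [0.541  0.0183] -50 [0.5348 0.0121] -60 [0.5277 0.0071] -70 [0.5198 0.0034] -80 [0.5114 0.0012] -90 [5.027e-01 4.000e-04]
```

View pics/scene2.png

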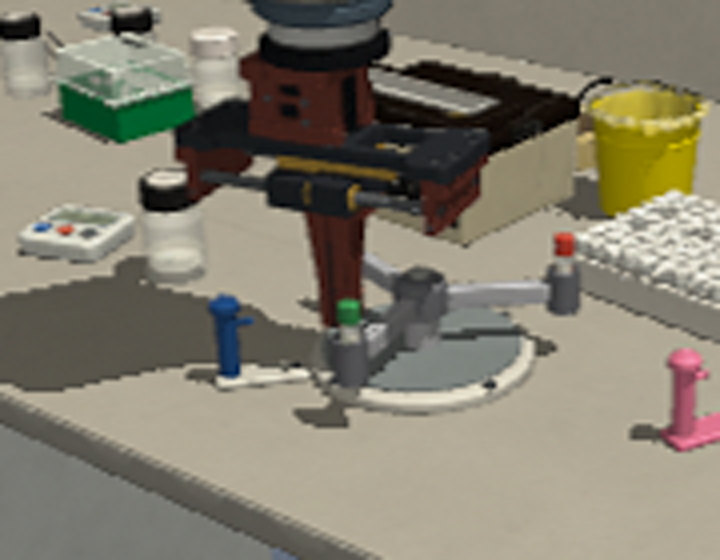

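```bash
python3 -m handwheel '{"offset":[[0.005,0.014,-0.012],[0.014,0.010,0],[0.014,0.010,0],[0.016,0.008,0],[0.016,0.008,0]],"delta_rot":[[0,0,0],[0,0,0],[0,0,0],[0,0,0],[0,0,0]]}'
python3 -m handwheel '{"offset":[[0.017,0.004,0],[0.017,0.004,0],[0.0175,0.002,0],[0.0175,0.001,0],[0,0,0]],"delta_rot":[[0,0,0],[0,0,0],[0,0,0],[0,0,0],[0,0,0]]}'
python3 - <<'E'
from h import *
for n,b in(("scene",(130,270,180,360)),):
    c=imaging.camera(n);f=c["frame"][b[0]:b[1],b[2]:b[3]]
    cv2.imwrite(f"pics/{n}3.png",cv2.resize(f,None,fx=4,fy=4,interpolation=cv2.INTER_CUBIC))
print(sense()["tcp_pos"])
E
```

```text
clock: 3.6
tcp_pos: [0.485, 0.0979, 0.0276]
tool_rot: [-3.117, -0.39, -0.002]
wrist_force: [-0.4, -0.5, 0.1]
gripper_width: 0.0006
clock: 4.02
tcp_pos: [0.5022, 0.1003, 0.0271]
tool_rot: [-3.117, -0.39, -0.0]
wrist_force: [0.1, -0.1, 0.3]
gripper_width: 0.0007
[0.50187486 0.10023256 0.0270715 ]
```

View pics/scene3.png

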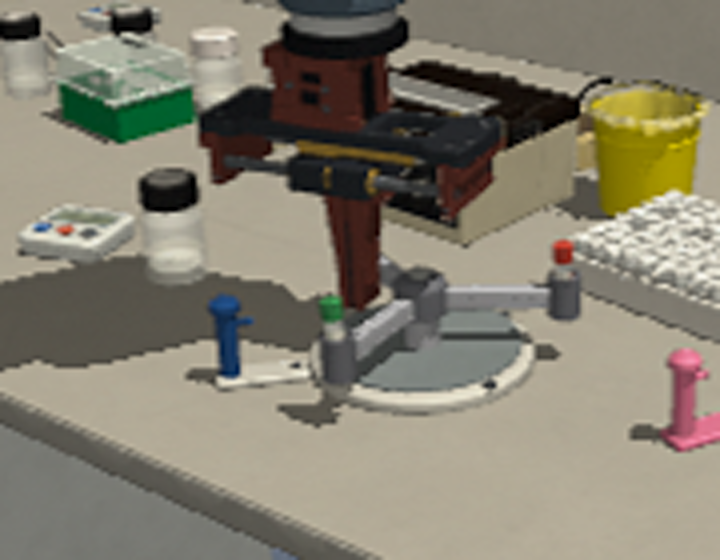

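The green tube has moved from (348,312) to (332,308) in the crop, so contact is made and the rotor is turning clockwise gently. I'll continue along the arc.

```bash
python3 -m handwheel '{"offset":[[0.0175,-0.001,0],[0.0175,-0.002,0],[0.017,-0.004,0],[0.017,-0.005,0],[0.016,-0.007,0]],"delta_rot":[[0,0,0],[0,0,0],[0,0,0],[0,0,0],[0,0,0]]}'
python3 -m handwheel '{"offset":[[0.016,-0.008,0],[0.014,-0.010,0],[0.014,-0.010,0],[0.0125,-0.0125,0],[0.0125,-0.0125,0]],"delta_rot":[[0,0,0],[0,0,0],[0,0,0],[0,0,0],[0,0,0]]}'
python3 -m handwheel '{"offset":[[0.010,-0.014,0],[0.010,-0.014,0],[0.0075,-0.016,0],[0.0075,-0.016,0],[0.0045,-0.017,0]],"delta_rot":[[0,0,0],[0,0,0],[0,0,0],[0,0,0],[0,0,0]]}'
python3 - <<'E'
from h import *
for n,b in(("scene",(130,270,180,360)),):
    c=imaging.camera(n);f=c["frame"][b[0]:b[1],b[2]:b[3]]
    cv2.imwrite(f"pics/{n}4.png",cv2.resize(f,None,fx=4,fy=4,interpolation=cv2.INTER_CUBIC))
print(sense()["tcp_pos"])
E
```

```text
clock: 4.48
tcp_pos: [0.5231, 0.0954, 0.0271]
tool_rot: [-3.117, -0.39, 0.0]
wrist_force: [-2.1, 0.5, -0.8]
gripper_width: 0.0004
clock: 4.9
tcp_pos: [0.5403, 0.082, 0.0272]
tool_rot: [-3.117, -0.39, -0.0]
wrist_force: [-1.0, 0.0, -0.4]
gripper_width: 0.0007
clock: 5.32
tcp_pos: [0.55, 0.0627, 0.0272]
tool_rot: [-3.117, -0.39, -0.0]
wrist_force: [-0.9, 1.9, -0.6]
gripper_width: 0.0005
[0.55035981 0.06205171 0.02725   ]
```

View pics/scene4.png

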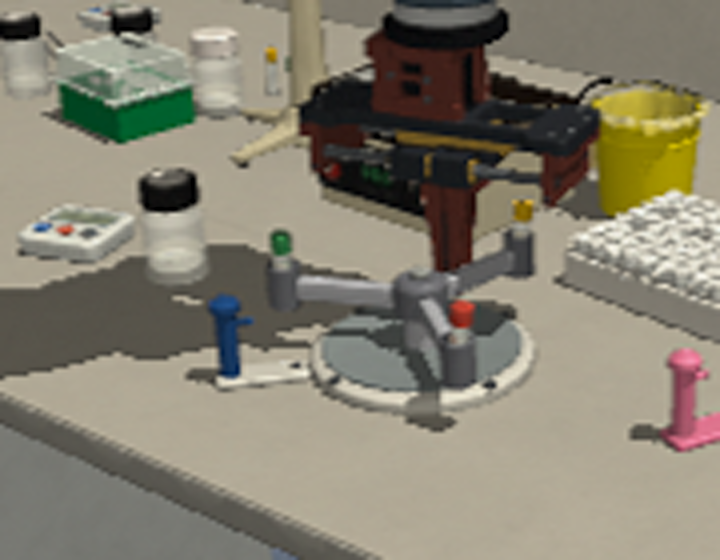

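The rotor has turned roughly 90°. Red is at the front (460,315), yellow at (522,210), and all the tubes are standing. I'll continue.

```bash
python3 -m handwheel '{"offset":[[0.0045,-0.017,0],[0.0015,-0.0175,0],[0.0015,-0.0175,0],[-0.0015,-0.0175,0],[-0.0015,-0.0175,0]],"delta_rot":[[0,0,0],[0,0,0],[0,0,0],[0,0,0],[0,0,0]]}'
python3 -m handwheel '{"offset":[[-0.0045,-0.017,0],[-0.0045,-0.017,0],[-0.0075,-0.016,0],[-0.0075,-0.016,0],[-0.010,-0.014,0]],"delta_rot":[[0,0,0],[0,0,0],[0,0,0],[0,0,0],[0,0,0]]}'
python3 -m handwheel '{"offset":[[-0.010,-0.014,0],[-0.0125,-0.0125,0],[-0.0125,-0.0125,0],[-0.014,-0.010,0],[0,0,0]],"delta_rot":[[0,0,0],[0,0,0],[0,0,0],[0,0,0],[0,0,0]]}'
python3 - <<'E'
from h import *
C=np.array([.5027,.0504])
for n,b,bx in(("scene",(130,270,180,360),(225,345,170,245)),("top",(170,290,200,360),(240,345,170,265))):
    c=imaging.camera(n);f=c["frame"][b[0]:b[1],b[2]:b[3]]
    cv2.imwrite(f"pics/{n}5.png",cv2.resize(f,None,fx=4,fy=4,interpolation=cv2.INTER_CUBIC))
    for k in("red","yellow","green"):
        for q in blobs(c,k,bx):
            p=ray(c,*q[1],.074)[:2]-C;print(n,k,q[:2],np.hypot(*p).round(3),np.degrees(np.arctan2(p[1],p[0])).round(1))
print(sense()["tcp_pos"])
E
```

```text
clock: 5.78
tcp_pos: [0.5511, 0.0408, 0.0273]
tool_rot: [3.117, 0.39, 0.001]
wrist_force: [-0.6, 2.4, 0.3]
gripper_width: 0.0002
clock: 6.2
tcp_pos: [0.5424, 0.0208, 0.0273]
tool_rot: [3.117, 0.39, 0.001]
wrist_force: [0.3, 2.1, -0.5]
gripper_width: 0.0008
clock: 6.62
tcp_pos: [0.5292, 0.0085, 0.0271]
tool_rot: [3.117, 0.389, -0.001]
wrist_force: [0.7, -0.1, -0.3]
gripper_width: 0.0009
scene red (30, [251.8, 201.5]) 0.087 159.7
scene yellow (63, [305.0, 172.3]) 0.144 16.9
scene yellow (32, [342.6, 175.2]) 0.186 -16.7
scene yellow (12, [310.8, 179.3]) 0.106 -0.5
scene yellow (24, [318.5, 199.5]) 0.091 -80.2
scene green (23, [283.6, 179.6]) 0.085 41.2
[0.52982673 0.00882004 0.02717152]
```

View pics/scene5.png

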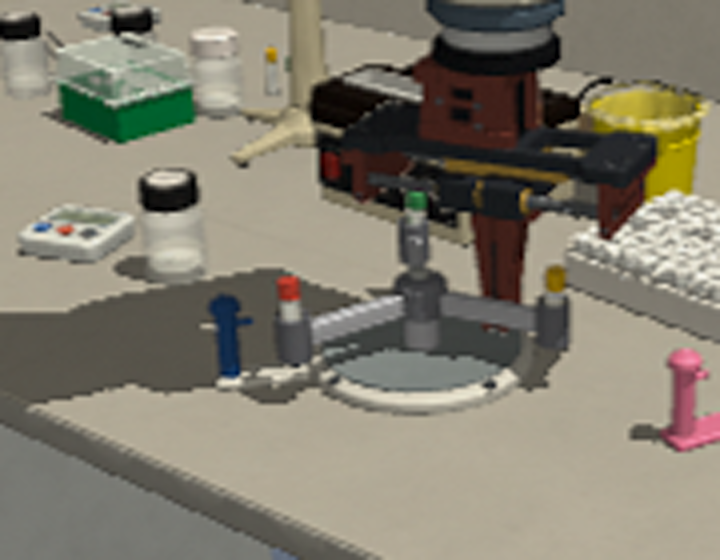

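Red is at about 160° and needs 139°, so about 20° remain. I'll push a little less than that, more slowly.

```bash
python3 -m handwheel '{"offset":[[-0.007,-0.006,0],[-0.012,-0.008,0],[-0.014,-0.007,0],[-0.014,-0.006,0],[-0.007,-0.002,0]],"delta_rot":[[0,0,0],[0,0,0],[0,0,0],[0,0,0],[0,0,0]]}'
python3 -m handwheel '{"offset":[[0,0,0],[0,0,0]],"delta_rot":[[0,0,0],[0,0,0]]}'
python3 - <<'E'
from h import *
C=np.array([.5027,.0504])
for n,b,bx in(("scene",(130,270,180,360),(225,345,170,245)),("top",(170,290,200,360),(240,345,170,265))):
    c=imaging.camera(n);f=c["frame"][b[0]:b[1],b[2]:b[3]]
    cv2.imwrite(f"pics/{n}6.png",cv2.resize(f,None,fx=4,fy=4,interpolation=cv2.INTER_CUBIC))
    for k in("red","yellow","green"):
        for q in blobs(c,k,bx):
            p=ray(c,*q[1],.074)[:2]-C;print(n,k,q[:2],np.hypot(*p).round(3),np.degrees(np.arctan2(p[1],p[0])).round(1))
print(sense()["tcp_pos"])
E
```

```text
clock: 7.13
tcp_pos: [0.516, 0.0016, 0.0272]
tool_rot: [3.117, 0.39, -0.001]
wrist_force: [1.7, 0.8, -0.3]
gripper_width: 0.0003
clock: 7.3
tcp_pos: [0.5161, 0.0016, 0.0271]
tool_rot: [-3.117, -0.39, 0.001]
wrist_force: [-0.2, -0.5, 0.8]
gripper_width: 0.0005
scene red (19, [248.1, 197.5]) 0.088 143.2
scene yellow (28, [342.8, 175.2]) 0.186 -16.8
scene yellow (62, [303.8, 174.5]) 0.127 15.7
scene yellow (8, [309.4, 182.1]) 0.089 -6.0
scene yellow (34, [310.9, 203.6]) 0.089 -98.1
[0.51638979 0.00170167 0.02709479]
```

View pics/scene6.png

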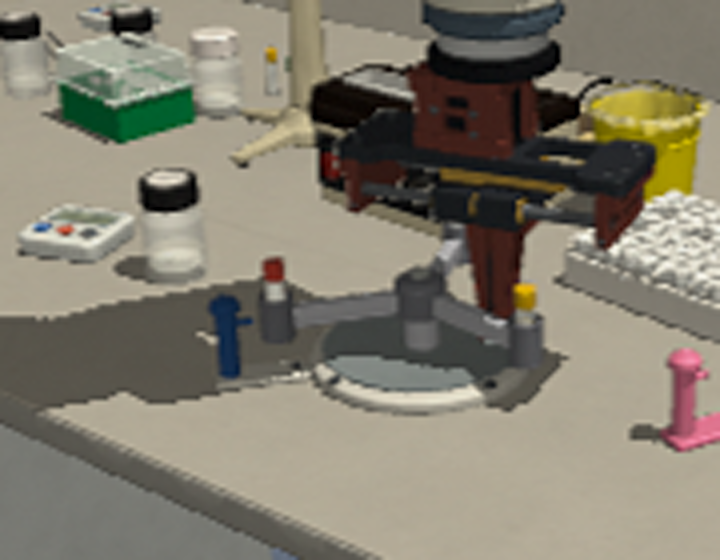

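About 3° more, then back off along the arc, raise, and look.

```bash
python3 -m handwheel '{"offset":[[-0.005,-0.001,0],[-0.005,-0.001,0],[0,0,0],[0,0,0]],"delta_rot":[[0,0,0],[0,0,0],[0,0,0],[0,0,0]]}'
python3 -m handwheel '{"offset":[[0.02,0.003,0],[0.03,0.01,0],[0,0,0.03],[0,0,0.1],[0,0,0.15]],"delta_rot":[[0,0,0],[0,0,0],[0,0,0],[0,0,0],[0,0,0]]}'
python3 -m handwheel '{"offset":[[0,0,0.15],[0,0,0.15],[0,0,0.15],[0,0,0.05],[0,0,0]],"delta_rot":[[0,0,0],[0,0,0],[0,0,0],[0,0,0],[0,0,0]]}'
python3 -m handwheel '{"offset":[[-0.03,-0.14,0],[-0.03,-0.14,0],[-0.03,-0.14,0],[-0.03,-0.14,0],[-0.03,-0.14,0]],"delta_rot":[[0,0,0],[0,0,0],[0,0,0],[0,0,0],[0,0,0]]}'
python3 -m handwheel '{"offset":[[-0.03,-0.14,0],[-0.03,-0.14,0],[-0.03,-0.14,0],[-0.03,-0.14,0],[0,0,0]],"delta_rot":[[0,0,0],[0,0,0],[0,0,0],[0,0,0],[0,0,0]]}'
python3 - <<'E'
from h import *
C=np.array([.5027,.0504])
for n,b,bx in(("scene",(130,270,180,360),(225,325,178,245)),("top",(165,270,235,430),(240,345,170,265))):
    c=imaging.camera(n);f=c["frame"][b[0]:b[1],b[2]:b[3]]
    cv2.imwrite(f"pics/{n}7.png",cv2.resize(f,None,fx=4,fy=4,interpolation=cv2.INTER_CUBIC))
    for k in("red","yellow","green","blue"):
        for q in blobs(c,k,bx):
            w=ray(c,*q[1],ZT[k]-.005)[:2];p=w-C;print(n,k,q[:2],w.round(4),np.hypot(*p).round(3),np.degrees(np.arctan2(p[1],p[0])).round(1))
print(sense()["tcp_pos"],sense()["clock"])
E
```

```text
clock: 7.73
tcp_pos: [0.5142, 0.0013, 0.0272]
tool_rot: [-3.117, -0.39, -0.0]
wrist_force: [0.1, 0.2, 0.2]
gripper_width: 0.0007
clock: 8.15
tcp_pos: [0.5246, 0.0047, 0.0958]
tool_rot: [-3.116, -0.39, 0.01]
wrist_force: [0.4, 0.9, -0.7]
gripper_width: 0.0007
clock: 8.57
tcp_pos: [0.5292, 0.0046, 0.2269]
tool_rot: [3.116, 0.39, 0.013]
wrist_force: [1.5, -0.2, -0.8]
gripper_width: 0.0004
clock: 8.98
tcp_pos: [0.4879, -0.1716, 0.221]
tool_rot: [-3.116, -0.391, 0.003]
wrist_force: [0.7, 0.1, 0.3]
gripper_width: 0.0004
clock: 9.4
tcp_pos: [0.4577, -0.3151, 0.2211]
tool_rot: [3.117, 0.384, -0.002]
wrist_force: [0.2, 0.2, 1.2]
gripper_width: 0.0003
scene red (24, [247.7, 197.5]) [0.4299 0.1024] 0.089 144.4
scene yellow (32, [310.1, 204.1]) [ 0.4853 -0.0391] 0.091 -101.0
scene green (23, [294.2, 179.9]) [0.5787 0.0807] 0.082 21.8
scene blue (95, [236.6, 212.9]) [0.3848 0.0957] 0.126 159.0
top red (23, [265.0, 240.2]) [0.4325 0.1055] 0.089 141.9
top yellow (27, [327.7, 218.6]) [ 0.487  -0.0378] 0.09 -100.1
top green (23, [277.8, 176.1]) [0.5843 0.0829] 0.088 21.7
top blue (43, [256.6, 248.4]) [0.4136 0.1267] 0.117 139.4
[ 0.45812138 -0.31098391  0.22083566] 9.5
```

View pics/top7.png

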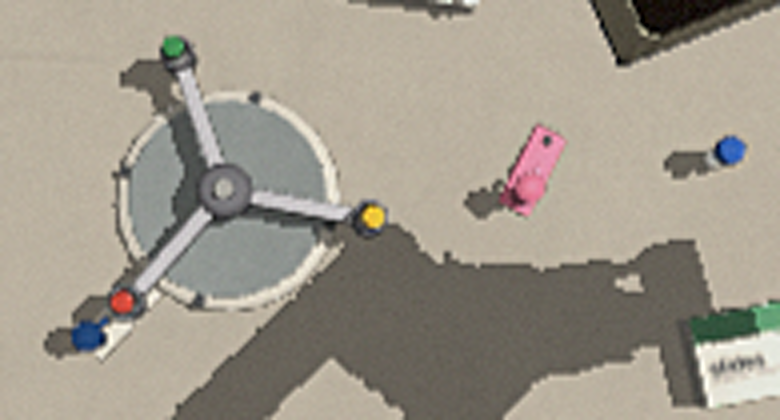

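View pics/scene7.png

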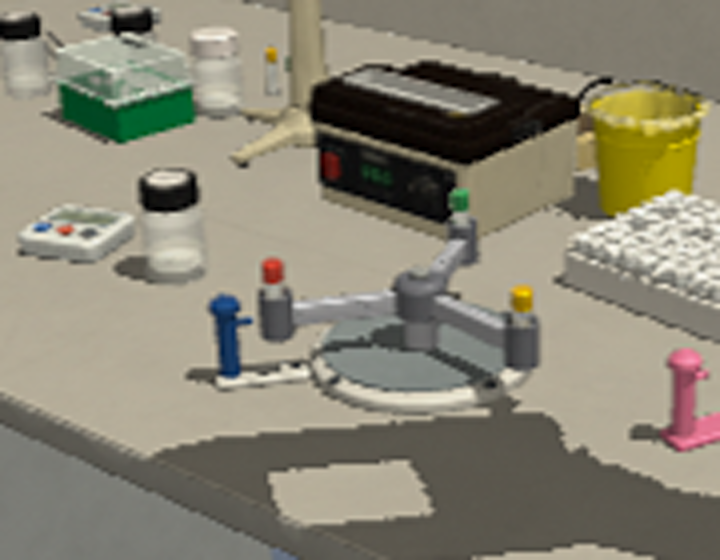

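The top view shows red about 2° (roughly 3.5 mm) from the post line, with all tubes standing and the hand clear. I'm handing it in.

```bash
python3 -m handwheel '{"offset":[[0,0,0],[0,0,0],[0,0,0]],"delta_rot":[[0,0,0],[0,0,0],[0,0,0]]}'
python3 - <<'E'
from h import *
c=imaging.camera("top");print(blobs(c,"red",(240,345,170,265)),blobs(c,"blue",(400,430,190,215)))
print(manip.finish_job())
E
```

```text
clock: 9.75
tcp_pos: [0.4594, -0.3091, 0.2219]
tool_rot: [-3.116, -0.392, 0.001]
wrist_force: [-0.0, -0.0, -0.3]
gripper_width: 0.0003
[(23, [265.2, 239.9], [263, 238, 6, 5])] [(35, [417.0, 202.2], [414, 199, 7, 7])]
the job is handed in; nothing more can be done
None
```

With the shut fingertips I pushed the yellow tube's spoke clockwise through about 172°. The red-capped tube now stands in front of the blue post. I then backed off, raised the hand and moved it clear, and handed the job in at about 9.8 s.

- **Position:** the top camera puts red at about 141.5° and the post at about 139.3°. That is roughly 2°, or 3–4 mm, off, against the 12 mm allowed.
- **Scene camera:** it disagreed somewhat, reading red at 144.4°, and its post reading (159°) was no use because the blue patch covered the whole post. Yellow's scene reading (−101°) puts red at about 139°, close to the top view.
- **Rest and contact:** between the last two top pictures, red moved no more than 0.3 pixel, so the rotor is at rest. The measured wrist force stayed below about 3 N while I pushed.
- **Tubes and bystanders:** all three tubes stand in their cups. Jar, carton and vial look unmoved in the pictures; I did not measure their positions.

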